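Bolt down the burette stand

TASK

Bolt the burette stand down on its slotted bed: lower the T-bolt's head through the window in the stand's foot into the slot, turn it a quarter turn clockwise so that it lies square across under the slot's lips, then go on tightening the wing knob clockwise by feel until it is snug at about 0.2 N m and the stand is clamped, and let go. Work gently: never force or overtighten the bolt, and leave the other things on the bench where they are.

Things in the scene. Friction and masses are not known exactly. Their poses are not given: they have to be found in the camera images.
- head_top (a point): Loose steel T-bolt with wing knob, 0.15 kg, at first upright on its head on the bench. Point: on the bolt's axis at the top face of the T-head; x along the head, z up. Head 36 long, 18 wide, 8 high (its foot is 8 below). Two opposite corners are cut back: under the lips it turns only clockwise (from above), about 93 degrees, until its other corners stop on the undercut's walls.
- tbolt: The same T-bolt; origin on its axis under the head. Shank 10 thick. The thread drags with 0.06 N m, so the free bolt turns with its knob; when the walls stop the head, turning the knob on draws the head up. Torque then rises by about 0.01 N m per newton of clamping, some 50 to 90 N per radian, once the head meets the lips with the washer on the foot.
- wing_center (a point): Black wing knob on the T-bolt's thread; point on the axis, 20 above the underside of its washer (36 wide, 4 thick). Wing: upright bar 42 long (x), 12 thick (y; grip across it firmly: the pads slip near 0.25 N m), from 16 below to 16 above this point. At the start it is parallel to the head and the washer's underside is 19.7 above the head's top. Turned clockwise on the bolt it runs down, 10 per turn.
- slot_top (a point): Fixed aluminium slotted bed, 260 x 100, 38 high. Point: middle of the slot at the level of the bed's top; x along the slot, y across, z up. Slot 20 wide. Its lips' hidden undersides are worn: 8 to 10.6 below the bed's top, different each time, so the angle at which the knob comes tight must be felt; below them an undercut 37 wide, down to 28 below the top. Open at both ends.
- bed: The slotted bed; origin at the centre of its underside, axes as for slot_top.
- window (a point): Grey foot plate of the burette stand, fixed on the bed. Point: centre of the window in the foot, over the slot's centre line, at the foot's top face; axes as slot_top. Window 60 long (x), 24 wide. A rod 12 thick (28 at its root), 200 high, with a boss on top, stands 120 from the window along +x.
- stand: The burette stand; origin 8 below the window's centre. The foot's top is 8 above the bed's top. With the washer resting on the foot the head's top is 11.7 below the bed's top.
- post: Bystander: small steel pin with a collar, 20 in diameter, 40 high, standing 80 to 100 from the T-bolt. Origin under its centre.
- jar: Bystander: amber jar with a white cap, 40 in diameter, 55 high, standing about 95 from the T-bolt. Origin under its centre.
- flask: Bystander: amber volumetric flask, 96 in diameter, 205 high. Origin under its centre.
- mortar: Bystander: white bowl, 90 in diameter, 50 high. Origin under its centre.
- beaker: Bystander: glass beaker, 64 in diameter, 85 high. Origin under its centre.
- spatula: Bystander: steel spatula, 190 long, lying flat. Origin under its middle.
- reagent: Bystander: amber reagent bottle, 64 in diameter, 150 high. Origin under its centre.
There are look-alikes about, which are no part of the job. Leave any pink look-alike of the tbolt alone.

How it is judged:
On the way, in this order (a step that is already met when the one before it is completed fails the run):
1. The T-head has gone down through the window and the slot, its top below the slot's lips (z of head_top in the frame of slot_top between -0.018 and -0.0065 m and horizontal distance between head_top and window below 0.014 m and angle between head_top's own z axis and vertical below 0.12 rad and z of head_top in the frame of slot_top below -0.0095 m), for 0.1 s.
2. The T-head is turned square across the slot under the lips (z of head_top in the frame of slot_top between -0.018 and -0.0065 m and horizontal distance between head_top and window below 0.014 m and angle between head_top's own z axis and vertical below 0.12 rad and angle between the x axis of head_top and the y axis of slot_top, either way round below 0.21 rad), for 0.1 s.
At the end, for the whole second after the job is handed in: The T-head lies under the slot's lips within 14 mm of the window's centre, square across the slot within 12 degrees, the bolt upright and at rest, drawn up against the lips so that knob and foot are pressed together with 6 to 40 N, and nothing is touched (all of step 2 and contact force between tbolt and stand between 6 and 40 N and z of head_top in the frame of slot_top above -0.0113 m and linear speed of tbolt below 0.01 m/s).
It fails at once if The bolt is pressed or tightened against the bed with more than 100 N (contact force between tbolt and bed above 100 N).
It fails at once if The knob is pressed or tightened against the stand's foot with more than 55 N (contact force between tbolt and stand above 55 N).
It fails at once if Another thing on the bench is shifted by more than 30 mm (distance of any of post, jar, flask, mortar, beaker, spatula, reagent from where it was at the start of the episode above 0.03 m).
It also fails if it takes over 72 s, if anything falls off the work surface, if the arm or the gripper's body presses on something with over 40 N, if the wrist force passes 120 N, or if a joint passes its speed limit or range.

ROBOT

A 6-joint arm with a two-finger parallel gripper is mounted at the origin on the work surface. World frame = base frame: x ahead of the robot, y to its left, z up, the work surface at z = 0. Lengths are in m, angles in rad, forces in N, time in s.
With the tool pointing down it reaches from about 0.3 to 0.775 m from the base axis. Payload 14.6 kg.
Tool frame: the origin (TCP) lies on the centre line of the jaws, within the pads' length; the fingertips stand 25 mm ahead of it and the grasp point (between the pads) lies 6 mm ahead of it; z points along the fingers, y is the line along which they close (so a half turn about z gives the same grasp; the last joint's range is limited). The gripper opens to 85 mm and grips with 20 to 120 N. Pads are 22 mm wide; open, the fingers measure 114 mm over their backs; the gripper's body (76 mm by 85 mm) begins 54 mm behind the grasp point. The pads swing forward as they close: fully open they stand 13 mm farther back than shut.
Start: joints at [-1.33, 0.3, 1.521, -0, 1.321, -0.067], TCP at [0.167, -0.524, 0.256] pointing down, gripper open.
Joint ranges: [-3.03, 3.03], [-0.79, 2.21], [0.23, 2.52], [-1.04, 4.18], [0, 3.07], [-2.55, 2.55]. Speed limits (rad/s): [2.22, 2.22, 2.57, 3.14, 3.14, 3.14].

INTERFACE

Orientations are given as a rotation vector (axis times angle).
In Python, from cell import robot gives the robot as it stands.
- The arm moves only by the shell command python3 -m pendant 'ROWS' [FORCE]. ROWS is JSON, a list of rows, each an object of numbers: "claw": the gripper's target within -1 to 1 (shut at 1, half-way at 0, fully open at -1); "dx", "dy", "dz": the shift along the tool's x, y, z in cm; "rx", "ry", "rz": the turn, a rotation vector about the tool's x, y, z in rad. In form: [{"claw": .., "dx": .., "dy": .., "dz": .., "rx": .., "ry": .., "rz": ..}, ...]. A call has 1 to 5 rows; each row shifts and turns the commanded pose from where the row before left it, along the tool's axes as they then stand; what a row does not reach is not made up. A row lasts 1/10 s, in which the tool goes at most 50 mm and 8.59 degrees, less where a joint would pass 70% of its speed; a pose out of reach is approached as far as the arm can. A call with a gripper value outside its range is refused whole. The fingers move at their own pace and stop on an object; FORCE is the grip in N (left out, the last holds). Time passes only in rows, so rows that do not move let the fingers close. It gives the time, the measured TCP pose, the force, the opening and the grip force at its end, in the units of the state.
- robot.read_state(): the state, without advancing time (a new reading comes with each control period).
- robot.grab_frame(name): name is "scene" or "side" or "wrist"; returns the picture (420x560x3 uint8, red, green, blue); there is no depth.
- robot.calibration(name): a dict with "fx", "fy", "cx", "cy" (pixels), "pose" (4x4, takes a point from camera to world coordinates). Camera axes: x right, y up, looking along -z (the intrinsics and any distortion apply to the point x, -y, -z); pixel columns grow to the right and rows downward; lengths in m; the calibration is good to about 2 mm. A picture is of the moment at which its call begins: read the wrist's pose just before it. calibration takes no time and is no camera call; for the wrist camera it gives the pose at the moment of the call.
- robot.finish_job(): hands the job in; it is judged then, once.
The state is a dict: "time_s": time; "joints": joint angles; "dq": joint speeds; "tau": joint torques, N m; "position": TCP position; "ee_rot": TCP orientation; "ft_force": force on the tool from outside, world axes, zero at the start; "torque": the same for the moment, N m; "opening": opening from 0.0 (shut) to 1.0 (fully open); "grasp_force": force on a finger pad.
Only numpy, scipy, OpenCV 4.12 (cv2) and the standard library are available. Lean on these libraries where they do the work, as an engineer would, in place of code of your own. Each camera call takes 0.05 s, during which the arm holds its last target. There are 200 camera calls.

## Working session

There is one attempt and no reset: what is moved stays moved. The work goes in short steps, Python scripts to look and compute and a shell command to move; the robot and the scene stay as the last step left them, time stands still between calls to the robot, and variables do not carry over. Pictures are saved under pics/ and viewed, at most 13 in all, crops included, and the job is handed in when it is done.

```bash
ls; mkdir -p pics; cat > h.py <<'E'
import numpy as np, cv2
from cell import robot
def grab(n,f):
    c=robot.calibration(n); im=robot.grab_frame(n)
    cv2.imwrite(f,cv2.cvtColor(im,cv2.COLOR_RGB2BGR)); np.save(f[:-4]+'.npy',np.array([c['fx'],c['fy'],c['cx'],c['cy'],*np.array(c['pose']).ravel()])); return im,c
def ray(c,u,v):
    P=np.array(c['pose']); d=np.array([(u-c['cx'])/c['fx'],-(v-c['cy'])/c['fy'],-1.]); return P[:3,3],P[:3,:3]@d
def onz(c,u,v,z):
    o,d=ray(c,u,v); return o+d*(z-o[2])/d[2]
def load(f):
    a=np.load(f[:-4]+'.npy'); return cv2.cvtColor(cv2.imread(f),cv2.COLOR_BGR2RGB),dict(fx=a[0],fy=a[1],cx=a[2],cy=a[3],pose=a[4:].reshape(4,4))
def pix(c,p):
    P=np.array(c['pose']); q=P[:3,:3].T@(np.array(p)-P[:3,3]); return c['cx']+c['fx']*q[0]/-q[2], c['cy']+c['fy']*q[1]/q[2]
def st():
    s=robot.read_state(); 
    for k in ['time_s','position','ee_rot','ft_force','torque','opening','grasp_force']: print(k,np.round(s[k],4))
E
python3 - <<'E'
from h import *
a,c=grab('scene','pics/scene0.png'); b,d=grab('side','pics/side0.png'); w,e=grab('wrist','pics/wrist0.png')
for q in (c,d,e): print({k:(np.round(v,3).tolist()) for k,v in q.items()})
st()
E
```

```text
pics
{'fx': 412.207, 'fy': 412.207, 'cx': 281.742, 'cy': 212.521, 'pose': [[-0.588, -0.591, 0.552, 1.174], [0.808, -0.446, 0.384, 0.399], [0.02, 0.672, 0.74, 0.803], [0.0, 0.0, 0.0, 1.0]]}
{'fx': 414.662, 'fy': 414.662, 'cx': 279.004, 'cy': 206.701, 'pose': [[0.976, 0.127, -0.178, 0.404], [-0.218, 0.584, -0.782, -0.831], [0.005, 0.802, 0.598, 0.682], [0.0, 0.0, 0.0, 1.0]]}
{'fx': 306.579, 'fy': 306.579, 'cx': 280.02, 'cy': 211.184, 'pose': [[0.303, 0.921, 0.246, 0.228], [-0.953, 0.293, 0.077, -0.505], [-0.001, -0.258, 0.966, 0.373], [0.0, 0.0, 0.0, 1.0]]}
time_s 0.15
position [ 0.1666 -0.524   0.2559]
ee_rot [-3.1036e+00 -4.8150e-01  1.0000e-04]
ft_force [-0.5649  0.34   -0.4909]
torque [ 0.0104 -0.0427 -0.0287]
opening 0.9987
grasp_force 0.0
```

View pics/scene0.png

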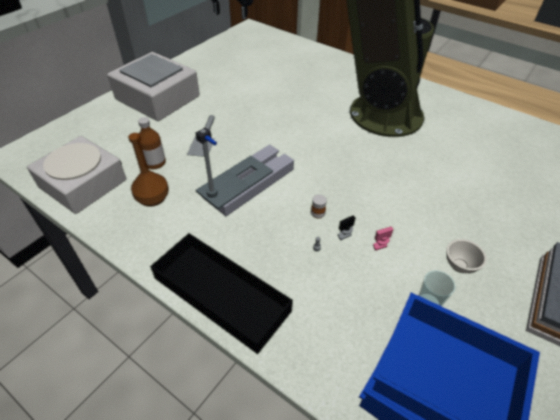

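View pics/side0.png

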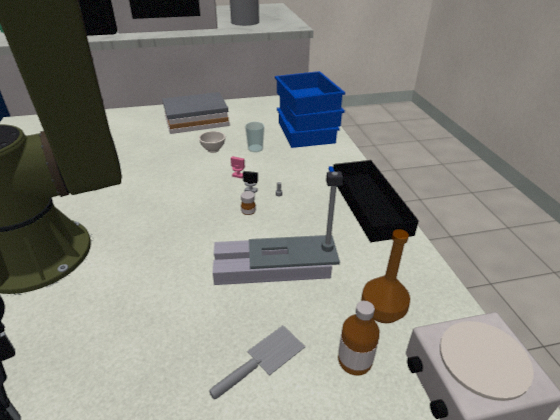

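The scene view shows the black-knobbed bolt at about (346,227), the pink look-alike at (383,237), the pin at (317,244), the jar at (319,206) and the window at about (246,174). The side view shows the bolt at (251,181) and the window at about (275,249).

```bash
python3 - <<'E'
from h import *
for n in ('scene','side'):
    im,c=load(f'pics/{n}0.png'); hsv=cv2.cvtColor(im,cv2.COLOR_RGB2HSV)
    (u,v)={'scene':(346,227),'side':(251,181)}[n]
    m=np.zeros(im.shape[:2],np.uint8); m[v-22:v+22,u-15:u+15]=(hsv[v-22:v+22,u-15:u+15,2]<70)
    k,l,s,ce=cv2.connectedComponentsWithStats(m); print(n,s[1:].tolist(),ce[1:].round(1).tolist())
    i=1+np.argmax(s[1:,4]); print('wing',onz(c,*ce[i],0.048+.003).round(4))
    for nm,(a,b),z in [('win',{'scene':(246,174),'side':(275,249)}[n],.046),('post',{'scene':(317,244),'side':(279,189)}[n],.02),('jar',{'scene':(319,206),'side':(248,204)}[n],.027),('rodtop',{'scene':(205,135),'side':(334,178)}[n],.25)]:
        print(nm,onz(c,a,b,z).round(4))
s=robot.read_state(); print(np.round(s['joints'],3))
from scipy.spatial.transform import Rotation as R
print(R.from_rotvec(s['ee_rot']).as_matrix().round(3))
E
```

```text
scene [[339, 216, 16, 15, 144]] [[346.6, 223.3]]
wing [0.5461 0.1548 0.051 ]
win [ 0.5529 -0.1538  0.046 ]
post [0.6206 0.1207 0.02  ]
jar [0.5176 0.06   0.027 ]
rodtop [ 0.6772 -0.1551  0.25  ]
side [[243, 172, 14, 12, 143], [253, 202, 1, 1, 1]] [[249.7, 177.2], [253.0, 202.0]]
wing [0.5412 0.1465 0.051 ]
win [ 0.5492 -0.1537  0.046 ]
post [0.6189 0.116  0.02  ]
jar [0.5204 0.0543 0.027 ]
rodtop [ 0.6558 -0.1987  0.25  ]
[-1.33   0.3    1.521 -0.     1.321 -0.067]
[[ 0.953  0.303 -0.   ]
 [ 0.303 -0.953  0.001]
 [ 0.    -0.001 -1.   ]]
```

```bash
R='{"claw":-1,"dx":4.1,"dy":-2.1,"dz":-0.7}'; python3 -m pendant '[{"claw":-1,"dx":4.1,"dy":-2.1,"dz":-0.7},{"claw":-1,"dx":4.1,"dy":-2.1,"dz":-0.7},{"claw":-1,"dx":4.1,"dy":-2.1,"dz":-0.7},{"claw":-1,"dx":4.1,"dy":-2.1,"dz":-0.7},{"claw":-1,"dx":4.1,"dy":-2.1,"dz":-0.7}]'
python3 -m pendant '[{"claw":-1,"dx":4.1,"dy":-2.1,"dz":-0.7},{"claw":-1,"dx":4.1,"dy":-2.1,"dz":-0.7},{"claw":-1,"dx":4.1,"dy":-2.1,"dz":-0.7},{"claw":-1,"dx":4.1,"dy":-2.1,"dz":-0.7},{"claw":-1,"dx":4.1,"dy":-2.1,"dz":-0.7}]'
python3 -m pendant '[{"claw":-1,"dx":0},{"claw":-1,"dx":0}]'
python3 - <<'E'
from h import *
grab('wrist','pics/w1.png'); st()
E
```

```text
time_s 0.2
position [ 0.1666 -0.524   0.256 ]
ee_rot [-3.1038e+00 -4.8160e-01  1.0000e-04]
ft_force [-0.5506 -0.5086  0.1305]
torque [ 0.0065 -0.0262  0.0782]
opening 1.0004
grasp_force 0.0invalid input
invalid input
invalid input
```

View pics/w1.png

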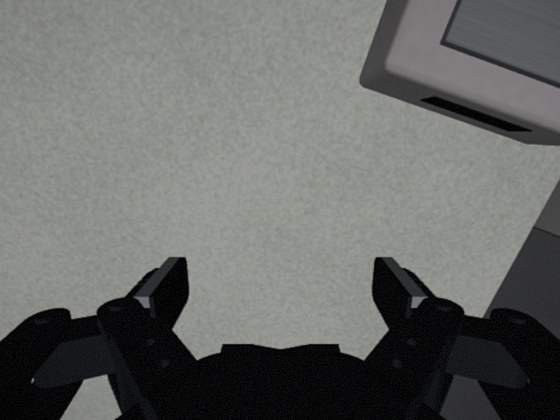

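The rows were refused, so nothing moved and the view only shows a box corner and the fingers. I'll give every key.

```bash
python3 -m pendant '[{"claw":-1,"dx":4.1,"dy":-2.1,"dz":-0.7,"rx":0,"ry":0,"rz":0},{"claw":-1,"dx":4.1,"dy":-2.1,"dz":-0.7,"rx":0,"ry":0,"rz":0},{"claw":-1,"dx":4.1,"dy":-2.1,"dz":-0.7,"rx":0,"ry":0,"rz":0},{"claw":-1,"dx":4.1,"dy":-2.1,"dz":-0.7,"rx":0,"ry":0,"rz":0},{"claw":-1,"dx":4.1,"dy":-2.1,"dz":-0.7,"rx":0,"ry":0,"rz":0}]'

```

```text
time_s: 0.7
position: [0.3311, -0.3604, 0.2916]
ee_rot: [-3.104, -0.481, -0.0]
ft_force: [1.3, -0.5, -0.6]
opening: 0.999
grasp_force: 0.0
```

```bash
python3 -m pendant '[{"claw":-1,"dx":4.1,"dy":-2.1,"dz":-0.7,"rx":0,"ry":0,"rz":0},{"claw":-1,"dx":4.1,"dy":-2.1,"dz":-0.7,"rx":0,"ry":0,"rz":0},{"claw":-1,"dx":4.1,"dy":-2.1,"dz":-0.7,"rx":0,"ry":0,"rz":0},{"claw":-1,"dx":4.1,"dy":-2.1,"dz":0,"rx":0,"ry":0,"rz":0},{"claw":-1,"dx":0,"dy":0,"dz":0,"rx":0,"ry":0,"rz":0}]'
python3 - <<'E'
from h import *
grab('wrist','pics/w2.png'); st()
E
```

```text
time_s: 1.2
position: [0.4636, -0.2288, 0.3121]
ee_rot: [-3.103, -0.489, -0.001]
ft_force: [-0.4, -0.3, 0.1]
opening: 1.004
grasp_force: 0.0
time_s 1.25
position [ 0.4622 -0.2305  0.3119]
ee_rot [-3.1031e+00 -4.8730e-01  7.0000e-04]
ft_force [-1.0082 -1.0308 -0.5569]
torque [-0.0174 -0.0498  0.0221]
opening 1.0007
grasp_force 0.0
```

View pics/w2.png

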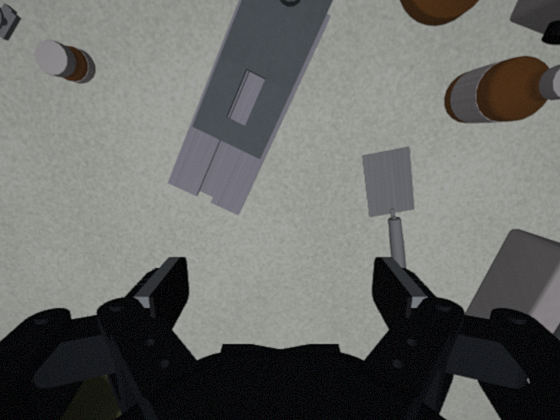

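Wrist view from (0.46,-0.23): the foot's window is at about (247,97), the slot's open end at (205,195), the jar at (65,62), and a dark corner of the knob at (8,20).

```bash
cat > win.py <<'E'
from h import *
def window(f,seed,z=0.046,r=60,thr=None):
    im,c=load(f); u,v=map(int,seed); lab=cv2.cvtColor(im,cv2.COLOR_RGB2LAB).astype(int)
    x0,y0=max(u-r,0),max(v-r,0); g=cv2.cvtColor(im,cv2.COLOR_RGB2GRAY)[y0:v+r,x0:u+r]
    t,m=cv2.threshold(cv2.GaussianBlur(g,(3,3),0),0,255,cv2.THRESH_OTSU) if thr is None else (thr,(g>thr).astype(np.uint8))
    k,l,s,ce=cv2.connectedComponentsWithStats((m>0).astype(np.uint8)); i=l[v-y0,u-x0]
    mm=(l==i).astype(np.uint8); cs,_=cv2.findContours(mm,cv2.RETR_EXTERNAL,cv2.CHAIN_APPROX_NONE)
    q=cv2.minAreaRect(max(cs,key=cv2.contourArea)); b=cv2.boxPoints(q)+[x0,y0]
    print('thr',t,'area',s[i,4],'box',b.round(1).tolist())
    for zz in (z,z-.008):
        P=np.array([onz(c,*p,zz)[:2] for p in b]); e=[P[1]-P[0],P[2]-P[1]]; L=max(e,key=np.linalg.norm)
        print('z',zz,'centre',P.mean(0).round(4),'sides',[round(float(np.linalg.norm(x)),4) for x in e],'yaw deg',round(float(np.degrees(np.arctan2(L[1],L[0]))%180),2))
E
python3 - <<'E'
from win import *
window('pics/w2.png',(247,97),r=40)
im,c=load('pics/w2.png')
g=cv2.cvtColor(im,cv2.COLOR_RGB2GRAY); print(g[97,205:300:3]); print(g[55:140:4,247])
E
```

```text
thr 100.0 area 811 box [[229.6, 118.3], [249.3, 72.3], [264.4, 78.7], [244.7, 124.7]]
z 0.046 centre [ 0.5455 -0.1613] sides [0.0566, 0.0187] yaw deg 171.79
z 0.038 centre [ 0.546  -0.1603] sides [0.0578, 0.0191] yaw deg 171.79
[ 76  79  76  78  78  79  77  78  79  78  69  79 117 117 120 117 119 111
  76  79  78  80  79  82  78  79  78  77 110 111 152 156]
[ 76  74  80  77 102  77 112 116 114 116 119 118 117 114 116 118 104  75
  80  77  79  83]
```

```bash
python3 -m pendant '[{"claw":-1,"dx":1.4,"dy":-4.6,"dz":0,"rx":0,"ry":0,"rz":0},{"claw":-1,"dx":1.4,"dy":-4.6,"dz":0,"rx":0,"ry":0,"rz":0},{"claw":-1,"dx":1.4,"dy":-4.6,"dz":0,"rx":0,"ry":0,"rz":0},{"claw":-1,"dx":1.4,"dy":-4.6,"dz":0.5,"rx":0,"ry":0,"rz":0},{"claw":-1,"dx":1.4,"dy":-4.6,"dz":0.5,"rx":0,"ry":0,"rz":0}]'

```

```text
time_s: 1.75
position: [0.4574, 0.0089, 0.3023]
ee_rot: [3.105, 0.479, 0.001]
ft_force: [0.4, -0.5, 0.8]
opening: 0.999
grasp_force: 0.0
```

```bash
python3 -m pendant '[{"claw":-1,"dx":2.4,"dy":-2.7,"dz":3.0,"rx":0,"ry":0,"rz":0},{"claw":-1,"dx":2.4,"dy":-2.7,"dz":3.0,"rx":0,"ry":0,"rz":0},{"claw":-1,"dx":2.4,"dy":-2.7,"dz":3.0,"rx":0,"ry":0,"rz":0},{"claw":-1,"dx":0,"dy":0,"dz":0,"rx":0,"ry":0,"rz":0},{"claw":-1,"dx":0,"dy":0,"dz":0,"rx":0,"ry":0,"rz":0}]'
python3 - <<'E'
from h import *
grab('wrist','pics/w3.png'); st()
E
```

```text
time_s: 2.25
position: [0.502, 0.1065, 0.2118]
ee_rot: [3.104, 0.482, -0.003]
ft_force: [-1.1, 0.4, -0.5]
opening: 1.001
grasp_force: 0.0
time_s 2.3
position [0.5022 0.1061 0.2128]
ee_rot [3.1044e+00 4.8040e-01 4.0000e-04]
ft_force [-0.068   0.2061  0.7943]
torque [ 0.0062 -0.0109 -0.0184]
opening 1.0029
grasp_force 0.0
```

View pics/w3.png

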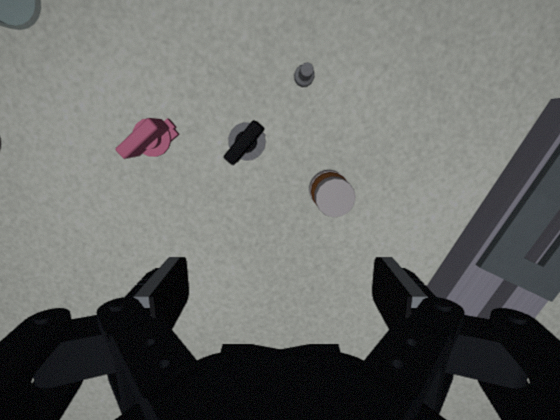

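The black wing, on its grey washer, lies at (245,142), slanting up to the right. The pin is at (305,75), the jar at (332,193) and the pink look-alike at (150,137).

```bash
cat > bolt.py <<'E'
from h import *
def wing(f,u,v,r=40,z=.0637,thr=50):
    im,c=load(f); x0,y0=max(u-r,0),max(v-r,0); g=im[y0:v+r,x0:u+r].max(2)
    k,l,s,ce=cv2.connectedComponentsWithStats((g<thr).astype(np.uint8)); i=1+np.argmax(s[1:,4])
    cs,_=cv2.findContours((l==i).astype(np.uint8),cv2.RETR_EXTERNAL,cv2.CHAIN_APPROX_NONE)
    q=cv2.minAreaRect(cs[0]); b=cv2.boxPoints(q)+[x0,y0]
    for zz in (z,z-.016):
        P=np.array([onz(c,*p,zz)[:2] for p in b]); e=[P[1]-P[0],P[2]-P[1]]; L=max(e,key=np.linalg.norm)
        print('wing z',zz,P.mean(0).round(4),[round(float(np.linalg.norm(x)),4) for x in e],round(float(np.degrees(np.arctan2(L[1],L[0]))%180),1),s[i].tolist())
def washer(f,u,v,r=40,z=.0317):
    im,c=load(f)
    print('px->',onz(c,u,v,z).round(4))
E
python3 - <<'E'
from bolt import *
wing('pics/w3.png',245,142)
s=robot.read_state(); print(np.round(s['joints'],3))
im,c=load('pics/w3.png'); print(im.max(2)[142,215:280:2]); 
for n,(u,v),z in [('pink',(150,137),.04),('post',(305,75),.035),('jar',(332,193),.05)]: print(n,onz(c,u,v,z).round(3))
E
```

```text
wing z 0.0637 [0.5427 0.1517] [0.0406, 0.0166] 150.8 [19, 19, 40, 43, 780]
wing z 0.047700000000000006 [0.5415 0.1532] [0.043, 0.0176] 150.8 [19, 19, 40, 43, 780]
[ 0.137  0.259  1.678 -0.     1.204  1.401]
[155 156 159 159 152 151 148 103 105  90  13  24  22  22  19  18  24  27
   5   9  14  76 103 100  99 112 149 153 149 148 150 155 156]
pink [0.52  0.237 0.04 ]
post [0.614 0.119 0.035]
jar [0.523 0.062 0.05 ]
```

```bash
python3 -m pendant '[{"claw":-0.2,"dx":2.6,"dy":-1.55,"dz":2,"rx":0,"ry":0,"rz":0},{"claw":-0.2,"dx":2.6,"dy":-1.55,"dz":2,"rx":0,"ry":0,"rz":0},{"claw":-0.2,"dx":0,"dy":0,"dz":2,"rx":0,"ry":0,"rz":-0.149},{"claw":-0.2,"dx":0,"dy":0,"dz":0,"rx":0,"ry":0,"rz":-0.149},{"claw":-0.2,"dx":0,"dy":0,"dz":0,"rx":0,"ry":0,"rz":-0.149}]'
python3 -m pendant '[{"claw":-0.2,"dx":0,"dy":0,"dz":0,"rx":0,"ry":0,"rz":-0.149},{"claw":-0.2,"dx":0,"dy":0,"dz":0,"rx":0,"ry":0,"rz":-0.149},{"claw":-0.2,"dx":0,"dy":0,"dz":0,"rx":0,"ry":0,"rz":-0.149},{"claw":-0.2,"dx":0,"dy":0,"dz":0,"rx":0,"ry":0,"rz":-0.149},{"claw":-0.2,"dx":0,"dy":0,"dz":0,"rx":0,"ry":0,"rz":-0.149}]'
python3 -m pendant '[{"claw":-0.2,"dx":0,"dy":0,"dz":0,"rx":0,"ry":0,"rz":-0.149},{"claw":-0.2,"dx":0,"dy":0,"dz":0,"rx":0,"ry":0,"rz":-0.149},{"claw":-0.2,"dx":0,"dy":0,"dz":0,"rx":0,"ry":0,"rz":-0.149},{"claw":-0.2,"dx":0,"dy":0,"dz":0,"rx":0,"ry":0,"rz":-0.149},{"claw":-0.2,"dx":0,"dy":0,"dz":0,"rx":0,"ry":0,"rz":-0.149}]'
python3 -m pendant '[{"claw":-0.2,"dx":0,"dy":0,"dz":0,"rx":0,"ry":0,"rz":-0.149},{"claw":-0.2,"dx":0,"dy":0,"dz":0,"rx":0,"ry":0,"rz":-0.149},{"claw":-0.2,"dx":0,"dy":0,"dz":0,"rx":0,"ry":0,"rz":-0.093},{"claw":-0.2,"dx":0,"dy":0,"dz":0,"rx":0,"ry":0,"rz":0},{"claw":-0.2,"dx":0,"dy":0,"dz":0,"rx":0,"ry":0,"rz":0}]'
python3 - <<'E'
from bolt import *
from scipy.spatial.transform import Rotation as R
grab('wrist','pics/w4.png'); st()
s=robot.read_state(); m=R.from_rotvec(s['ee_rot']).as_matrix(); print('yaw',np.degrees(np.arctan2(m[1,0],m[0,0])),np.round(s['joints'],3))
im,c=load('pics/w4.png'); print('expect',pix(c,(.5423,.1522,.0637)))
wing('pics/w4.png',280,226,r=50)
E
```

```text
time_s: 2.8
position: [0.5426, 0.151, 0.1531]
ee_rot: [2.918, 1.164, 0.001]
ft_force: [0.2, 0.5, 0.0]
opening: 0.599
grasp_force: 0.0
time_s: 3.3
position: [0.5429, 0.1508, 0.154]
ee_rot: [2.293, 2.145, 0.003]
ft_force: [0.2, -0.3, 0.3]
opening: 0.601
grasp_force: 0.0
time_s: 3.8
position: [0.5429, 0.1508, 0.154]
ee_rot: [1.355, 2.832, 0.002]
ft_force: [0.2, -0.0, 0.1]
opening: 0.6
grasp_force: 0.0
time_s: 4.3
position: [0.5427, 0.1515, 0.1533]
ee_rot: [0.792, 3.039, 0.001]
ft_force: [-0.2, -0.4, 0.5]
opening: 0.599
grasp_force: 0.0
time_s 4.35
position [0.5426 0.1517 0.1531]
ee_rot [7.9150e-01 3.0391e+00 8.0000e-04]
ft_force [-0.2588 -0.5865  0.156 ]
torque [ 0.0327  0.0107 -0.0222]
opening 0.6028
grasp_force 0.0
yaw 150.8031283749407 [ 0.208  0.433  1.593 -0.     1.115 -0.854]
expect (np.float64(281.9370437934104), np.float64(224.57306501223817))
wing z 0.0637 [0.5395 0.1542] [0.0157, 0.0455] 151.4 [41, 12, 24, 63, 1095]
wing z 0.047700000000000006 [0.5437 0.152 ] [0.017, 0.049] 151.4 [41, 12, 24, 63, 1095]
```

View pics/w4.png

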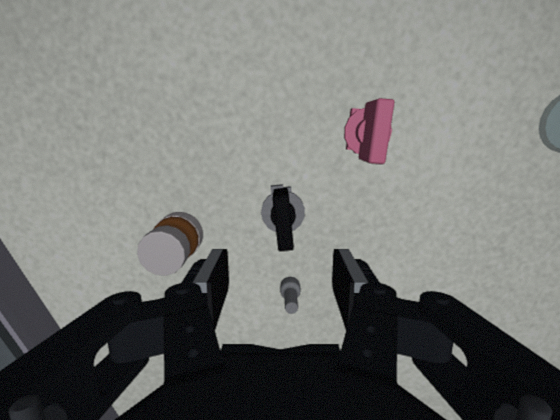

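The wing runs from about (279,188) to (286,250) between the fingers. The pin is at (290,293), well below the tips, the jar at (165,250) and the pink bolt at (372,130). I'll refine the wing's angle from its edges.

```bash
python3 - <<'E'
from bolt import *
im,c=load('pics/w4.png'); g=im.max(2)
for r in range(182,256,3):
    k=np.where(g[r,255:310]<50)[0]+255
    print(r,(k.min(),k.max(),len(k)) if len(k) else None)
for p in [(.5427-.021*np.cos(a),.1517-.021*np.sin(a)) for a in (np.radians(151),np.radians(151)+np.pi)]:
    print(pix(c,(*p,.0637)),pix(c,(*p,.0317)))
E
```

```text
182 None
185 None
188 (np.int64(280), np.int64(286), 7)
191 (np.int64(274), np.int64(287), 14)
194 (np.int64(273), np.int64(288), 16)
197 (np.int64(273), np.int64(288), 16)
200 (np.int64(273), np.int64(288), 16)
203 (np.int64(273), np.int64(289), 17)
206 (np.int64(273), np.int64(292), 20)
209 (np.int64(272), np.int64(294), 23)
212 (np.int64(271), np.int64(294), 24)
215 (np.int64(271), np.int64(294), 24)
218 (np.int64(271), np.int64(294), 24)
221 (np.int64(272), np.int64(293), 22)
224 (np.int64(274), np.int64(291), 18)
227 (np.int64(276), np.int64(291), 16)
230 (np.int64(276), np.int64(291), 16)
233 (np.int64(277), np.int64(291), 15)
236 (np.int64(277), np.int64(291), 15)
239 (np.int64(277), np.int64(292), 16)
242 (np.int64(278), np.int64(292), 15)
245 (np.int64(278), np.int64(292), 15)
248 (np.int64(278), np.int64(292), 15)
251 None
254 None
(np.float64(281.67699224218484), np.float64(252.97938638307062)) (np.float64(281.43397468774106), np.float64(237.80464752658978))
(np.float64(281.50913161447437), np.float64(196.3407946430087)) (np.float64(281.27655993562917), np.float64(187.70310673120986))
```

```bash
python3 -m pendant '[{"claw":-0.2,"dx":0.1,"dy":0.08,"dz":2.5,"rx":0,"ry":0,"rz":-0.09},{"claw":-0.2,"dx":0,"dy":0,"dz":3,"rx":0,"ry":0,"rz":0},{"claw":-0.2,"dx":0,"dy":0,"dz":2.5,"rx":0,"ry":0,"rz":0},{"claw":-0.2,"dx":0,"dy":0,"dz":1.2,"rx":0,"ry":0,"rz":0},{"claw":-0.2,"dx":0,"dy":0,"dz":0,"rx":0,"ry":0,"rz":0}]'
python3 - <<'E'
from h import *
grab('wrist','pics/w5.png'); st()
E
```

```text
time_s: 4.85
position: [0.5413, 0.1533, 0.0593]
ee_rot: [-0.65, -3.071, 0.001]
ft_force: [-0.4, 0.1, -0.2]
opening: 0.599
grasp_force: 0.0
time_s 4.9
position [0.542  0.1535 0.0606]
ee_rot [-6.5000e-01 -3.0734e+00  1.0000e-04]
ft_force [-0.2904 -0.5742  0.1036]
torque [-0.0108  0.0039  0.0156]
opening 0.5973
grasp_force 0.0
```

View pics/w5.png

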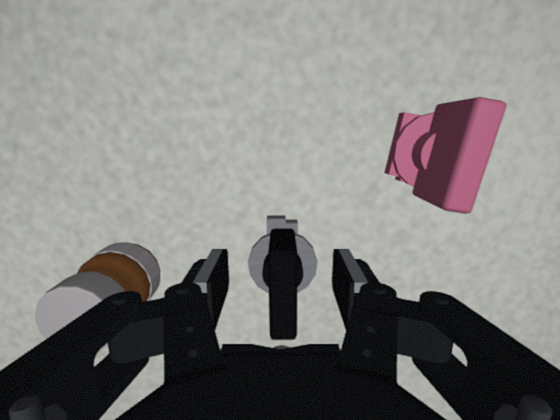

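The wing sits upright midway between the pads (columns 270–297), parallel to them, and the pink bolt is clear at (450,150). I'll grip it.

```bash
python3 -m pendant '[{"claw":1,"dx":0,"dy":0,"dz":0,"rx":0,"ry":0,"rz":0},{"claw":1,"dx":0,"dy":0,"dz":0,"rx":0,"ry":0,"rz":0},{"claw":1,"dx":0,"dy":0,"dz":0,"rx":0,"ry":0,"rz":0},{"claw":1,"dx":0,"dy":0,"dz":0,"rx":0,"ry":0,"rz":0},{"claw":1,"dx":0,"dy":0,"dz":0,"rx":0,"ry":0,"rz":0}]' 80
python3 -m pendant '[{"claw":1,"dx":0,"dy":0,"dz":-2,"rx":0,"ry":0,"rz":0},{"claw":1,"dx":0,"dy":0,"dz":-3,"rx":0,"ry":0,"rz":0},{"claw":1,"dx":0,"dy":0,"dz":-3,"rx":0,"ry":0,"rz":0},{"claw":1,"dx":0,"dy":0,"dz":-2,"rx":0,"ry":0,"rz":0},{"claw":1,"dx":0,"dy":0,"dz":0,"rx":0,"ry":0,"rz":0}]'
python3 - <<'E'
from h import *
from scipy.spatial.transform import Rotation as R
st(); s=robot.read_state(); m=R.from_rotvec(s['ee_rot']).as_matrix(); print(m.round(3),np.degrees(np.arctan2(m[1,0],m[0,0])),np.round(s['joints'],3))
E
```

```text
time_s: 5.4
position: [0.5423, 0.1538, 0.0612]
ee_rot: [0.648, 3.072, 0.001]
ft_force: [-0.7, -0.1, 6.7]
opening: 0.121
grasp_force: 80.5
time_s: 5.9
position: [0.5427, 0.1538, 0.163]
ee_rot: [0.648, 3.07, 0.003]
ft_force: [0.5, -0.2, -2.2]
opening: 0.126
grasp_force: 79.3
time_s 5.9
position [0.5427 0.1538 0.163 ]
ee_rot [6.4770e-01 3.0698e+00 2.9000e-03]
ft_force [ 0.5035 -0.164  -2.1997]
torque [-0.07   -0.0615  0.0583]
opening 0.1258
grasp_force 79.34
[[-0.915  0.404  0.004]
 [ 0.404  0.915  0.001]
 [-0.004  0.003 -1.   ]] 156.1722667266929 [ 0.211  0.421  1.585 -0.     1.131 -0.944]
```

```bash
python3 -m pendant '[{"claw":1,"dx":-2,"dy":-4.4,"dz":0,"rx":0,"ry":0,"rz":0},{"claw":1,"dx":-2,"dy":-4.4,"dz":0,"rx":0,"ry":0,"rz":0},{"claw":1,"dx":-2,"dy":-4.4,"dz":0,"rx":0,"ry":0,"rz":0},{"claw":1,"dx":-2,"dy":-4.4,"dz":0,"rx":0,"ry":0,"rz":0},{"claw":1,"dx":-2,"dy":-4.4,"dz":0,"rx":0,"ry":0,"rz":0}]'
python3 -m pendant '[{"claw":1,"dx":0,"dy":0,"dz":0,"rx":0,"ry":0,"rz":-0.136},{"claw":1,"dx":0,"dy":0,"dz":0,"rx":0,"ry":0,"rz":-0.136},{"claw":1,"dx":0,"dy":0,"dz":0,"rx":0,"ry":0,"rz":0},{"claw":1,"dx":0,"dy":0,"dz":0,"rx":0,"ry":0,"rz":0},{"claw":1,"dx":0,"dy":0,"dz":0,"rx":0,"ry":0,"rz":0}]'
python3 - <<'E'
from h import *
from scipy.spatial.transform import Rotation as R
im,c=grab('wrist','pics/w6.png'); grab('scene','pics/scene6.png'); st(); s=robot.read_state(); m=R.from_rotvec(s['ee_rot']).as_matrix(); print(m.round(3),np.degrees(np.arctan2(m[1,0],m[0,0])),np.round(s['joints'],3))
print(pix(c,(.5455,-.161,.046)))
E
```

```text
time_s: 6.4
position: [0.5436, -0.0898, 0.1589]
ee_rot: [-0.648, -3.072, -0.0]
ft_force: [0.3, 0.3, -0.8]
opening: 0.124
grasp_force: 79.5
time_s: 6.9
position: [0.5443, -0.0877, 0.1598]
ee_rot: [-0.23, -3.132, -0.0]
ft_force: [0.2, 0.2, -1.2]
opening: 0.125
grasp_force: 79.5
time_s 7.0
position [ 0.5444 -0.0877  0.1601]
ee_rot [-0.2278 -3.1331 -0.    ]
ft_force [-0.4521  0.3356 -2.4815]
torque [ 0.0389 -0.0146  0.0036]
opening 0.1235
grasp_force 79.4703
[[-0.989  0.145 -0.   ]
 [ 0.145  0.989  0.   ]
 [ 0.     0.    -1.   ]] 171.68235966168413 [-0.226  0.4    1.622 -0.     1.12  -1.652]
(np.float64(189.74207691531677), np.float64(231.10518559595485))
```

View pics/w6.png

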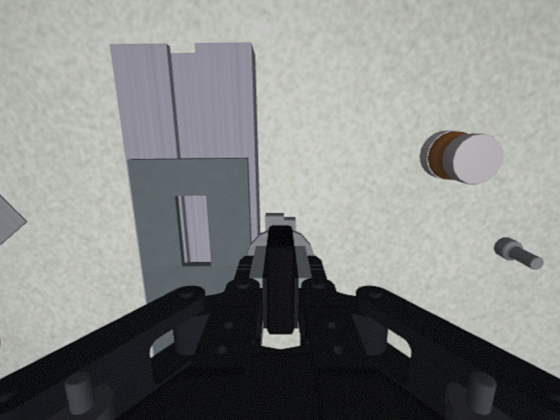

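The window lies at columns about 176–211 and rows 195–264, beside the held bolt, whose head shows at (280,218). The yaw looks well matched. I'll measure the edges.

```bash
python3 - <<'E'
from h import *
im,c=load('pics/w6.png'); g=cv2.cvtColor(im,cv2.COLOR_RGB2GRAY)
for r in (205,215,230,245,255): print(r,g[r,168:222].tolist())
for q in (190,200): print(q,g[186:204,q].tolist(),g[256:272,q].tolist())
for r in (165,200,230,): print(r,'foot',g[r,125:150].tolist(),g[r,240:262].tolist())
E
```

```text
205 [99, 101, 103, 103, 102, 103, 102, 88, 57, 50, 67, 123, 150, 131, 89, 77, 85, 123, 145, 148, 149, 148, 144, 144, 144, 147, 151, 152, 150, 145, 151, 151, 151, 147, 144, 147, 152, 153, 131, 101, 100, 99, 101, 101, 103, 102, 105, 101, 102, 100, 102, 101, 102, 101]
215 [99, 99, 98, 104, 101, 103, 101, 103, 92, 63, 50, 66, 123, 151, 129, 90, 80, 94, 131, 148, 147, 150, 152, 145, 146, 144, 151, 153, 155, 151, 146, 149, 151, 151, 150, 148, 150, 152, 153, 131, 102, 97, 102, 101, 101, 103, 102, 100, 98, 102, 100, 101, 96, 100]
230 [99, 101, 101, 106, 104, 103, 102, 104, 105, 100, 79, 55, 55, 101, 141, 141, 106, 78, 79, 116, 147, 148, 150, 152, 155, 146, 144, 146, 153, 152, 150, 149, 148, 150, 150, 151, 148, 149, 154, 152, 132, 102, 98, 104, 100, 102, 101, 99, 98, 100, 103, 99, 102, 100]
245 [103, 100, 104, 102, 101, 100, 104, 98, 99, 104, 102, 89, 64, 50, 69, 120, 151, 128, 85, 76, 100, 131, 147, 151, 153, 151, 147, 145, 147, 148, 153, 153, 147, 147, 150, 150, 152, 150, 149, 155, 154, 133, 106, 101, 102, 101, 101, 100, 101, 102, 103, 101, 102, 101]
255 [98, 101, 100, 102, 101, 102, 101, 1
[... 548 characters left out ...]
02]
165 foot [192, 172, 132, 104, 97, 97, 100, 98, 99, 99, 96, 100, 101, 102, 102, 102, 102, 103, 99, 102, 102, 99, 101, 102, 99] [98, 101, 101, 98, 101, 103, 97, 81, 94, 135, 148, 146, 147, 148, 137, 106, 76, 74, 137, 190, 206, 204]
200 foot [187, 190, 194, 194, 195, 192, 170, 129, 101, 95, 100, 99, 99, 101, 102, 99, 97, 98, 97, 100, 98, 100, 98, 101, 99] [101, 101, 100, 100, 100, 98, 98, 99, 87, 88, 126, 147, 145, 150, 149, 143, 111, 75, 76, 132, 188, 199]
230 foot [192, 199, 196, 197, 198, 200, 199, 201, 201, 197, 178, 131, 109, 97, 102, 99, 100, 100, 95, 100, 100, 100, 101, 99, 101] [100, 102, 101, 104, 103, 104, 103, 106, 104, 92, 85, 122, 148, 148, 147, 148, 144, 112, 73, 83, 164, 212]
```

```bash
python3 - <<'E'
from h import *
im,c=load('pics/w6.png')
P=np.array([onz(c,u,v,.046)[:2] for u,v in [(174.6,195.3),(205.6,195.3),(211.3,266),(181.7,266)]])
print(P.round(4),'centre',P.mean(0).round(4)); L=(P[0]+P[1]-P[2]-P[3])/2; W=(P[1]+P[2]-P[0]-P[3])/2
print(np.linalg.norm(L),np.linalg.norm(W),np.degrees(np.arctan2(L[1],L[0])),np.degrees(np.arctan2(W[1],W[0])))
# same camera: held wing top & head, compare to tcp
print('tcp px',pix(c,(.5444,-.0877,.160)))
g=im.max(2)
for r in list(range(228,336,8)):
    k=np.where(g[r,255:310]<45)[0]+255; print(r,k.min() if len(k) else None,k.max() if len(k) else None,len(k))
print(cv2.cvtColor(im,cv2.COLOR_RGB2GRAY)[217,255:305].tolist())
print(cv2.cvtColor(im,cv2.COLOR_RGB2GRAY)[205:230,272].tolist())
E
```

```text
[[ 0.5154 -0.1661]
 [ 0.5189 -0.1425]
 [ 0.5775 -0.1502]
 [ 0.574  -0.1742]] centre [ 0.5465 -0.1582]
0.05916380351816584 0.02406133354180849 172.33630224211316 81.59892235960731
tcp px (np.float64(281.5260776087223), np.float64(290.87017216159387))
228 269 290 22
236 268 292 25
244 267 293 27
252 266 294 29
260 265 309 32
268 264 296 33
276 263 297 35
284 255 309 47
292 255 309 55
300 255 309 55
308 255 309 55
316 255 309 55
324 255 309 51
332 255 309 39
[149, 129, 90, 74, 97, 165, 206, 207, 203, 187, 148, 130, 132, 134, 130, 132, 131, 136, 135, 134, 134, 132, 132, 131, 132, 135, 132, 130, 119, 91, 76, 78, 74, 70, 73, 76, 79, 76, 73, 80, 155, 203, 205, 200, 201, 200, 200, 201, 206, 202]
[198, 197, 197, 198, 198, 205, 208, 179, 74, 60, 77, 112, 136, 131, 130, 131, 127, 131, 130, 119, 65, 7, 9, 2, 8]
```

```bash
python3 - <<'E'
from h import *
im,c=load('pics/w6.png'); tx=np.array([-.9894,.145,0]); ty=np.array([.145,.9894,0]); t=np.array([.5444,-.0877,.160])
for off in (-.003,0,.003):
  for nm,x,y,z in [('head bot L',.018,-.009,-.0612),('head top L',.018,-.009,-.0532),('head bot R',.018,.009,-.0612),('wing top near',-.021,0,.0025),('wing top far',.021,0,.0025),('washer top far',.018,0,-.0295)]:
    p=t+tx*(x+off)+ty*y+[0,0,z]; print(off,nm,np.round(pix(c,p),1))
g=im.max(2); print(g[216:245,280].tolist()); print(g[316:345,280].tolist()); print(g[224:262:1,262].tolist())
E
```

```text
-0.003 head bot L [266.2 217.1]
-0.003 head top L [265.6 220.9]
-0.003 head bot R [295.9 217.1]
-0.003 wing top near [281.5 343.1]
-0.003 wing top far [281.6 253.8]
-0.003 washer top far [281.3 234.4]
0 head bot L [266.1 212.3]
0 head top L [265.5 215.9]
0 head bot R [296.  212.3]
0 wing top near [281.5 337.2]
0 wing top far [281.6 246.8]
0 washer top far [281.3 228.8]
0.003 head bot L [266.1 207.5]
0.003 head top L [265.4 210.9]
0.003 head bot R [296.1 207.5]
0.003 wing top near [281.5 331.2]
0.003 wing top far [281.6 239.7]
0.003 washer top far [281.3 223.1]
[120, 139, 137, 133, 134, 132, 130, 135, 122, 62, 14, 5, 21, 7, 6, 9, 18, 23, 10, 13, 10, 7, 11, 14, 5, 6, 19, 20, 14]
[24, 23, 27, 19, 22, 19, 24, 19, 22, 26, 27, 18, 21, 22, 17, 25, 18, 29, 123, 196, 196, 192, 196, 199, 197, 196, 194, 196, 193]
[206, 203, 204, 206, 209, 210, 213, 192, 124, 76, 110, 140, 140, 135, 134, 133, 133, 135, 137, 137, 137, 124, 85, 76, 78, 78, 78, 79, 78, 77, 79, 78, 81, 79, 75, 79, 75, 80]
```

```bash
python3 - <<'E'
from h import *
im,c=load('pics/w6.png'); g=cv2.cvtColor(im,cv2.COLOR_RGB2GRAY)
for r in (70,100,130,150): print(r,g[r,100:128].tolist(),'|',g[r,162:205].tolist(),'|',g[r,244:260].tolist())
w=np.array([.5465,-.1582]); ax=np.array([np.cos(np.radians(172)),np.sin(np.radians(172))]); ay=np.array([-ax[1],ax[0]])*-1
for u,v in [(181,205),(182.2,215),(184.3,230),(185.5,245),(186.5,255)]:
    p=onz(c,u,v,.038)[:2]-w; print('slot left edge rel win: along',round(p@ax,4),'across',round(p@ay,4))
print(ay)
E
```

```text
70 [187, 189, 188, 186, 187, 188, 186, 192, 190, 191, 189, 192, 183, 156, 139, 141, 144, 140, 142, 142, 143, 143, 144, 147, 145, 144, 143, 141] | [144, 144, 140, 142, 143, 145, 125, 89, 74, 79, 116, 144, 148, 145, 146, 146, 146, 143, 144, 142, 144, 142, 145, 144, 142, 143, 143, 142, 143, 143, 146, 147, 145, 145, 143, 142, 144, 145, 145, 143, 146, 145, 146] | [145, 146, 141, 143, 143, 144, 147, 132, 97, 74, 74, 112, 169, 195, 193, 193]
100 [188, 193, 198, 198, 199, 196, 196, 194, 195, 194, 194, 194, 194, 192, 194, 193, 190, 165, 139, 143, 142, 145, 143, 146, 147, 146, 147, 143] | [147, 148, 143, 144, 145, 143, 144, 147, 147, 121, 81, 74, 84, 122, 147, 145, 148, 145, 143, 145, 143, 143, 140, 144, 145, 145, 145, 145, 140, 147, 143, 144, 143, 143, 146, 148, 144, 142, 145, 143, 143, 144, 144] | [146, 146, 145, 145, 145, 146, 149, 148, 135, 99, 71, 77, 130, 181, 196, 195]
130 [188, 185, 185, 186, 187, 189, 190, 191, 191, 189, 188, 188, 189, 189, 193, 197, 195, 196, 194, 198, 200, 176, 142, 140, 142, 143, 143, 142] | [142, 147, 146, 147, 146, 144, 143, 143, 144, 146, 144, 146, 121, 75, 73, 
[... 242 characters left out ...]
2, 185, 184, 182, 180, 176, 180, 184, 190, 191, 196, 191, 192, 191, 195, 196, 194, 195, 191, 189, 182, 162, 142, 143, 142] | [142, 138, 142, 144, 149, 149, 147, 145, 144, 145, 143, 148, 146, 149, 119, 77, 76, 99, 132, 147, 148, 146, 143, 143, 144, 139, 143, 147, 147, 147, 145, 143, 147, 148, 145, 145, 141, 144, 149, 150, 148, 145, 144] | [147, 149, 145, 147, 144, 144, 146, 146, 146, 147, 128, 90, 75, 96, 168, 207]
slot left edge rel win: along 0.02 across -0.0106
slot left edge rel win: along 0.0117 across -0.0104
slot left edge rel win: along -0.0011 across -0.0098
slot left edge rel win: along -0.0142 across -0.01
slot left edge rel win: along -0.0232 across -0.0099
[0.1391731  0.99026807]
```

```bash
python3 -m pendant '[{"claw":1,"dx":-0.5,"dy":-2.8,"dz":0,"rx":0,"ry":0,"rz":-0.008},{"claw":1,"dx":-0.5,"dy":-2.7,"dz":1,"rx":0,"ry":0,"rz":0},{"claw":1,"dx":-0.26,"dy":-1.38,"dz":2,"rx":0,"ry":0,"rz":0},{"claw":1,"dx":0,"dy":0,"dz":1.6,"rx":0,"ry":0,"rz":0},{"claw":1,"dx":0,"dy":0,"dz":0,"rx":0,"ry":0,"rz":0}]'
python3 -m pendant '[{"claw":1,"dx":0,"dy":0,"dz":0,"rx":0,"ry":0,"rz":0},{"claw":1,"dx":0,"dy":0,"dz":0,"rx":0,"ry":0,"rz":0}]'
python3 - <<'E'
from h import *
from scipy.spatial.transform import Rotation as R
im,c=grab('wrist','pics/w7.png'); st(); s=robot.read_state(); m=R.from_rotvec(s['ee_rot']).as_matrix(); print(m.round(4),np.degrees(np.arctan2(m[1,0],m[0,0])),np.round(s['joints'],3))
cv2.imwrite('pics/w7c.png',cv2.resize(cv2.cvtColor(im[130:350,180:380],cv2.COLOR_RGB2BGR),(540,594),interpolation=cv2.INTER_CUBIC))
E
```

```text
time_s: 7.5
position: [0.5464, -0.1577, 0.1122]
ee_rot: [-0.215, -3.131, -0.002]
ft_force: [-0.4, 0.2, -1.8]
opening: 0.124
grasp_force: 79.5
time_s: 7.7
position: [0.5479, -0.1576, 0.1154]
ee_rot: [0.213, 3.133, -0.001]
ft_force: [0.3, 0.4, -1.9]
opening: 0.123
grasp_force: 79.5
time_s 7.75
position [ 0.5478 -0.1576  0.1154]
ee_rot [ 2.1260e-01  3.1328e+00 -7.0000e-04]
ft_force [-0.5851  0.9931 -1.4632]
torque [0.004  0.0079 0.0025]
opening 0.1241
grasp_force 79.5044
[[-9.908e-01  1.351e-01  1.500e-03]
 [ 1.351e-01  9.908e-01 -5.000e-04]
 [-1.600e-03 -3.000e-04 -1.000e+00]] 172.23674689855224 [-0.344  0.495  1.6    0.     1.045 -1.78 ]
```

View pics/w7c.png

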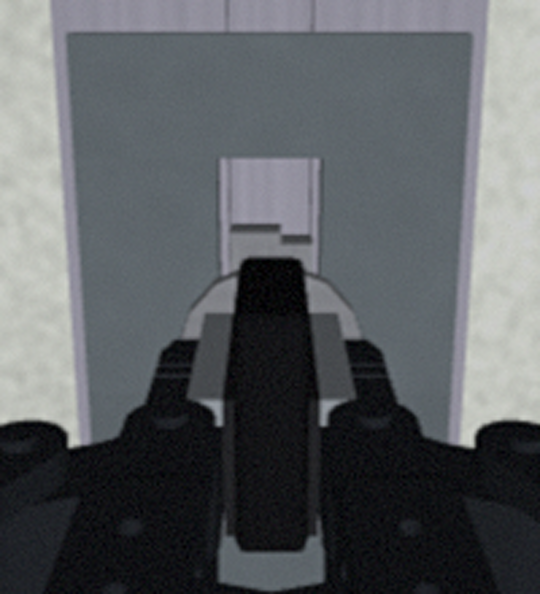

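The head sits centred in the window: head columns 231–311 in the crop, slot edges 229–313, so within about 0.5 mm. I'll lower it gently.

```bash
python3 -m pendant '[{"claw":1,"dx":0,"dy":0,"dz":0.5,"rx":0,"ry":0,"rz":0},{"claw":1,"dx":0,"dy":0,"dz":0.4,"rx":0,"ry":0,"rz":0},{"claw":1,"dx":0,"dy":0,"dz":0.4,"rx":0,"ry":0,"rz":0},{"claw":1,"dx":0,"dy":0,"dz":0.4,"rx":0,"ry":0,"rz":0},{"claw":1,"dx":0,"dy":0,"dz":0.2,"rx":0,"ry":0,"rz":0}]'

```

```text
time_s: 8.25
position: [0.5472, -0.1578, 0.0947]
ee_rot: [-0.213, -3.134, -0.0]
ft_force: [-0.3, 0.8, -1.2]
opening: 0.125
grasp_force: 79.5
```

```bash
python3 -m pendant '[{"claw":1,"dx":0,"dy":0,"dz":0.3,"rx":0,"ry":0,"rz":0},{"claw":1,"dx":0,"dy":0,"dz":0.3,"rx":0,"ry":0,"rz":0},{"claw":1,"dx":0,"dy":0,"dz":0.3,"rx":0,"ry":0,"rz":0},{"claw":1,"dx":0,"dy":0,"dz":0.2,"rx":0,"ry":0,"rz":0},{"claw":1,"dx":0,"dy":0,"dz":0,"rx":0,"ry":0,"rz":0}]'
python3 -m pendant '[{"claw":1,"dx":0,"dy":0,"dz":0.1,"rx":0,"ry":0,"rz":0},{"claw":1,"dx":0,"dy":0,"dz":0.05,"rx":0,"ry":0,"rz":0},{"claw":1,"dx":0,"dy":0,"dz":0.05,"rx":0,"ry":0,"rz":0},{"claw":1,"dx":0,"dy":0,"dz":0,"rx":0,"ry":0,"rz":0}]'

```

```text
time_s: 8.75
position: [0.5473, -0.1578, 0.084]
ee_rot: [-0.213, -3.134, -0.0]
ft_force: [0.6, -0.8, -1.2]
opening: 0.127
grasp_force: 79.5
time_s: 9.15
position: [0.5474, -0.1579, 0.0823]
ee_rot: [-0.213, -3.134, -0.0]
ft_force: [-0.3, 0.3, -1.5]
opening: 0.119
grasp_force: 79.5
```

Still free; down in smaller steps to feel the washer on the foot.

```bash
python3 -m pendant '[{"claw":1,"dx":0,"dy":0,"dz":0.05,"rx":0,"ry":0,"rz":0},{"claw":1,"dx":0,"dy":0,"dz":0.05,"rx":0,"ry":0,"rz":0},{"claw":1,"dx":0,"dy":0,"dz":0.05,"rx":0,"ry":0,"rz":0},{"claw":1,"dx":0,"dy":0,"dz":0,"rx":0,"ry":0,"rz":0}]'
python3 -m pendant '[{"claw":1,"dx":0,"dy":0,"dz":0.05,"rx":0,"ry":0,"rz":0},{"claw":1,"dx":0,"dy":0,"dz":0,"rx":0,"ry":0,"rz":0}]'

```

```text
time_s: 9.55
position: [0.5474, -0.1579, 0.0807]
ee_rot: [-0.213, -3.134, -0.0]
ft_force: [0.2, 0.4, -2.5]
opening: 0.123
grasp_force: 79.5
time_s: 9.75
position: [0.5473, -0.1579, 0.0802]
ee_rot: [-0.213, -3.134, -0.0]
ft_force: [1.1, 0.7, -0.7]
opening: 0.126
grasp_force: 79.5
```

```bash
python3 -m pendant '[{"claw":1,"dx":0,"dy":0,"dz":0.03,"rx":0,"ry":0,"rz":0},{"claw":1,"dx":0,"dy":0,"dz":0.02,"rx":0,"ry":0,"rz":0},{"claw":1,"dx":0,"dy":0,"dz":0,"rx":0,"ry":0,"rz":0}]'
python3 -m pendant '[{"claw":1,"dx":0,"dy":0,"dz":0.03,"rx":0,"ry":0,"rz":0},{"claw":1,"dx":0,"dy":0,"dz":0,"rx":0,"ry":0,"rz":0}]'
python3 -m pendant '[{"claw":1,"dx":0,"dy":0,"dz":0.03,"rx":0,"ry":0,"rz":0},{"claw":1,"dx":0,"dy":0,"dz":0,"rx":0,"ry":0,"rz":0}]'

```

```text
time_s: 10.05
position: [0.5474, -0.1579, 0.0799]
ee_rot: [0.213, 3.134, -0.0]
ft_force: [-0.8, 0.4, 0.3]
opening: 0.125
grasp_force: 79.9
time_s: 10.25
position: [0.5474, -0.1579, 0.0799]
ee_rot: [0.213, 3.134, -0.0]
ft_force: [-3.1, 1.1, 5.5]
opening: 0.124
grasp_force: 80.5
time_s: 10.45
position: [0.5474, -0.1579, 0.0799]
ee_rot: [0.213, 3.134, -0.0]
ft_force: [-5.3, 1.8, 8.4]
opening: 0.124
grasp_force: 81.1
```

Washer contact felt at z = 0.0799. I'll back off slightly and start turning clockwise.

```bash
python3 -m pendant '[{"claw":1,"dx":0,"dy":0,"dz":-0.05,"rx":0,"ry":0,"rz":0},{"claw":1,"dx":0,"dy":0,"dz":0,"rx":0,"ry":0,"rz":0}]' 100
python3 -m pendant '[{"claw":1,"dx":0,"dy":0,"dz":0,"rx":0,"ry":0,"rz":0.12},{"claw":1,"dx":0,"dy":0,"dz":0,"rx":0,"ry":0,"rz":0.12},{"claw":1,"dx":0,"dy":0,"dz":0,"rx":0,"ry":0,"rz":0.12},{"claw":1,"dx":0,"dy":0,"dz":0,"rx":0,"ry":0,"rz":0.12},{"claw":1,"dx":0,"dy":0,"dz":0,"rx":0,"ry":0,"rz":0}]'
cat > t.py <<'E'
from h import *
from scipy.spatial.transform import Rotation as R
s=robot.read_state(); m=R.from_rotvec(s['ee_rot']).as_matrix()
print('t',round(s['time_s'],2),'yaw',round(float(np.degrees(np.arctan2(m[1,0],m[0,0]))),1),'F',np.round(s['ft_force'],1),'M',np.round(s['torque'],3),'pos',np.round(s['position'],4),'j6',round(s['joints'][5],3),'grip',round(s['grasp_force'],1))
E
python3 t.py
```

```text
time_s: 10.65
position: [0.5475, -0.1579, 0.0799]
ee_rot: [0.213, 3.134, -0.0]
ft_force: [-2.4, 1.5, 4.7]
opening: 0.124
grasp_force: 97.7
time_s: 11.15
position: [0.5477, -0.158, 0.0799]
ee_rot: [0.955, 2.992, -0.0]
ft_force: [0.4, 0.6, 3.8]
opening: 0.12
grasp_force: 97.7
t 11.15 yaw 144.6 F [0.4 0.6 3.8] M [-0.062 -0.044 -0.055] pos [ 0.5477 -0.158   0.0799] j6 -1.298 grip 97.7
```

```bash
cat > t.py <<'E'
import sys
from h import *
from scipy.spatial.transform import Rotation as R
n=int(sys.argv[1]) if len(sys.argv)>1 else 4; A=[]
for i in range(n):
    s=robot.read_state(); A.append([s['torque'][2],s['tau'][5],s['ft_force'][2]])
    if i<n-1: robot.grab_frame('wrist')
A=np.array(A); m=R.from_rotvec(s['ee_rot']).as_matrix()
print('t',round(s['time_s'],2),'yaw',round(float(np.degrees(np.arctan2(m[1,0],m[0,0]))),1),'F',np.round(s['ft_force'],1),'Mz,tau6,Fz',A.mean(0).round(4),'+-',A.std(0).round(4),'z',round(s['position'][2],4),'j6',round(s['joints'][5],3))
E
python3 -m pendant '[{"claw":1,"dx":0,"dy":0,"dz":0,"rx":0,"ry":0,"rz":0.12},{"claw":1,"dx":0,"dy":0,"dz":0,"rx":0,"ry":0,"rz":0.12},{"claw":1,"dx":0,"dy":0,"dz":0,"rx":0,"ry":0,"rz":0.12},{"claw":1,"dx":0,"dy":0,"dz":0,"rx":0,"ry":0,"rz":0.12},{"claw":1,"dx":0,"dy":0,"dz":0,"rx":0,"ry":0,"rz":0.12}]'
python3 t.py 5
```

```text
time_s: 11.65
position: [0.5477, -0.1579, 0.0799]
ee_rot: [1.795, 2.577, 0.001]
ft_force: [1.9, 1.7, 3.9]
opening: 0.121
grasp_force: 97.7
t 11.85 yaw 110.7 F [2.3 0.4 4.9] Mz,tau6,Fz [-0.0066 -0.1573  4.2794] +- [0.0274 1.7547 0.576 ] z 0.0799 j6 -0.706
```

```bash
python3 -m pendant '[{"claw":1,"dx":0,"dy":0,"dz":0,"rx":0,"ry":0,"rz":0.1},{"claw":1,"dx":0,"dy":0,"dz":0,"rx":0,"ry":0,"rz":0.1},{"claw":1,"dx":0,"dy":0,"dz":0,"rx":0,"ry":0,"rz":0.1},{"claw":1,"dx":0,"dy":0,"dz":0,"rx":0,"ry":0,"rz":0.1},{"claw":1,"dx":0,"dy":0,"dz":0,"rx":0,"ry":0,"rz":0.1}]'
python3 t.py 5
python3 -m pendant '[{"claw":1,"dx":0,"dy":0,"dz":0,"rx":0,"ry":0,"rz":0.08},{"claw":1,"dx":0,"dy":0,"dz":0,"rx":0,"ry":0,"rz":0.08},{"claw":1,"dx":0,"dy":0,"dz":0,"rx":0,"ry":0,"rz":0.08},{"claw":1,"dx":0,"dy":0,"dz":0,"rx":0,"ry":0,"rz":0.08}]'
python3 t.py 5
```

```text
time_s: 12.35
position: [0.5481, -0.1577, 0.08]
ee_rot: [2.375, 2.055, 0.002]
ft_force: [4.7, 3.9, 3.1]
opening: 0.122
grasp_force: 97.7
t 12.55 yaw 81.9 F [4.1 4.1 4.4] Mz,tau6,Fz [ 0.0573 -0.1061  3.8101] +- [0.038  1.3258 0.7906] z 0.08 j6 -0.204
time_s: 12.95
position: [0.5479, -0.1576, 0.08]
ee_rot: [2.672, 1.651, 0.002]
ft_force: [4.2, 2.9, 4.3]
opening: 0.118
grasp_force: 97.9
t 13.15 yaw 63.6 F [2.8 4.3 5.4] Mz,tau6,Fz [ 0.0491 -0.083   4.5672] +- [0.0221 1.0386 0.8236] z 0.0799 j6 0.116
```

The head is against the walls, with the drag torque of about 0.05 N m now felt. I'll tighten on with torque checks.

```bash
python3 -m pendant '[{"claw":1,"dx":0,"dy":0,"dz":0,"rx":0,"ry":0,"rz":0.08},{"claw":1,"dx":0,"dy":0,"dz":0,"rx":0,"ry":0,"rz":0.08},{"claw":1,"dx":0,"dy":0,"dz":0,"rx":0,"ry":0,"rz":0.08},{"claw":1,"dx":0,"dy":0,"dz":0,"rx":0,"ry":0,"rz":0.06}]'
python3 t.py 6
python3 -m pendant '[{"claw":1,"dx":0,"dy":0,"dz":0,"rx":0,"ry":0,"rz":0.07},{"claw":1,"dx":0,"dy":0,"dz":0,"rx":0,"ry":0,"rz":0.07}]'
python3 t.py 6
```

```text
time_s: 13.55
position: [0.5478, -0.1576, 0.0799]
ee_rot: [2.889, 1.234, 0.002]
ft_force: [2.8, 3.9, 4.2]
opening: 0.118
grasp_force: 98.0
t 13.8 yaw 46.4 F [3.5 3.7 5. ] Mz,tau6,Fz [0.0337 0.045  4.7146] +- [0.0585 0.639  0.3842] z 0.0799 j6 0.415
time_s: 14.0
position: [0.5477, -0.1577, 0.0799]
ee_rot: [2.968, 1.029, 0.001]
ft_force: [2.7, 4.0, 5.4]
opening: 0.125
grasp_force: 98.1
t 14.25 yaw 38.4 F [1.9 3.8 5.2] Mz,tau6,Fz [ 0.044  -0.0927  5.4038] +- [0.0448 0.8468 0.1167] z 0.0799 j6 0.556
```

```bash
python3 -m pendant '[{"claw":1,"dx":0,"dy":0,"dz":0,"rx":0,"ry":0,"rz":0.07},{"claw":1,"dx":0,"dy":0,"dz":0,"rx":0,"ry":0,"rz":0.07}]' >/dev/null
python3 t.py 6
```

```text
t 14.7 yaw 30.4 F [4.  4.3 5.3] Mz,tau6,Fz [ 0.0091 -0.0966  5.5074] +- [0.0662 0.8432 0.2173] z 0.08 j6 0.696
```

```bash
python3 -m pendant '[{"claw":1,"dx":0,"dy":0,"dz":0,"rx":0,"ry":0,"rz":0.07},{"claw":1,"dx":0,"dy":0,"dz":0,"rx":0,"ry":0,"rz":0.07}]' >/dev/null
python3 t.py 6
```

```text
t 15.15 yaw 22.4 F [3.3 3.5 5.6] Mz,tau6,Fz [-1.800e-03 -1.009e-01  5.376e+00] +- [0.057  0.8388 0.2171] z 0.0799 j6 0.836
```

```bash
sed -i "s/^A=np.array(A);/A=np.array(A); print('Mz series',A[:,0].round(3).tolist());/" t.py
python3 -m pendant '[{"claw":1,"dx":0,"dy":0,"dz":0,"rx":0,"ry":0,"rz":0.07},{"claw":1,"dx":0,"dy":0,"dz":0,"rx":0,"ry":0,"rz":0.07}]' >/dev/null
python3 t.py 12; python3 -c "
from h import *
print(np.round(robot.read_state()['torque'],3))"
```

```text
Mz series [0.135, 0.076, -0.07, -0.01, 0.007, -0.02, -0.084, -0.086, -0.008, -0.034, -0.085, -0.036]
t 15.9 yaw 14.3 F [1.6 3.2 5.3] Mz,tau6,Fz [-0.0179 -0.0772  5.4495] +- [0.0644 0.5817 0.5033] z 0.0799 j6 0.976
[ 0.608 -0.369 -0.036]
```

```bash
cat > r.py <<'E'
from h import *
from scipy.spatial.transform import Rotation as R
s=robot.read_state(); m=R.from_rotvec(s['ee_rot']).as_matrix()
print('yaw',round(float(np.degrees(np.arctan2(m[1,0],m[0,0]))),1),'M',np.round(s['torque'],3),'F',np.round(s['ft_force'],1),'j6',round(s['joints'][5],3),'t',s['time_s'])
E
python3 -m pendant '[{"claw":1,"dx":0,"dy":0,"dz":0,"rx":0,"ry":0,"rz":0.03}]' >/dev/null; python3 r.py
python3 -m pendant '[{"claw":1,"dx":0,"dy":0,"dz":0,"rx":0,"ry":0,"rz":0.03}]' >/dev/null; python3 r.py
python3 -m pendant '[{"claw":1,"dx":0,"dy":0,"dz":0,"rx":0,"ry":0,"rz":0.03}]' >/dev/null; python3 r.py
python3 -m pendant '[{"claw":1,"dx":0,"dy":0,"dz":0,"rx":0,"ry":0,"rz":0.03}]' >/dev/null; python3 r.py
python3 -m pendant '[{"claw":1,"dx":0,"dy":0,"dz":0,"rx":0,"ry":0,"rz":0.03}]' >/dev/null; python3 r.py
```

```text
yaw 12.6 M [ 0.461 -0.365  0.071] F [2.4 3.1 5.9] j6 1.006 t 16.0
yaw 10.8 M [ 0.48  -0.398  0.131] F [1.3 3.2 4.4] j6 1.037 t 16.1
yaw 9.1 M [ 0.504 -0.365  0.142] F [2.2 2.2 5.7] j6 1.067 t 16.2
yaw 7.4 M [ 0.443 -0.331  0.161] F [1.4 1.4 6.3] j6 1.097 t 16.3
yaw 5.7 M [ 0.389 -0.335  0.153] F [2.3 2.6 5.6] j6 1.127 t 16.4
```

```bash

python3 -m pendant '[{"claw":1,"dx":0,"dy":0,"dz":0,"rx":0,"ry":0,"rz":0.03}]' >/dev/null; python3 r.py
python3 -m pendant '[{"claw":1,"dx":0,"dy":0,"dz":0,"rx":0,"ry":0,"rz":0.03}]' >/dev/null; python3 r.py
python3 -m pendant '[{"claw":1,"dx":0,"dy":0,"dz":0,"rx":0,"ry":0,"rz":0.03}]' >/dev/null; python3 r.py
python3 -m pendant '[{"claw":1,"dx":0,"dy":0,"dz":0,"rx":0,"ry":0,"rz":0.03}]' >/dev/null; python3 r.py
```

```text
yaw 4.0 M [ 0.365 -0.31   0.158] F [2.3 1.7 6.3] j6 1.157 t 16.5
yaw 2.2 M [ 0.34  -0.27   0.179] F [2.2 2.2 5.7] j6 1.187 t 16.6
yaw 0.5 M [ 0.306 -0.342  0.211] F [1.1 2.2 5.3] j6 1.217 t 16.7
yaw -1.2 M [ 0.23  -0.249  0.163] F [0.9 2.1 5.8] j6 1.247 t 16.8
```

```bash

python3 -m pendant '[{"claw":1,"dx":0,"dy":0,"dz":0,"rx":0,"ry":0,"rz":0.03}]' >/dev/null; python3 r.py
python3 -m pendant '[{"claw":1,"dx":0,"dy":0,"dz":0,"rx":0,"ry":0,"rz":0.03}]' >/dev/null; python3 r.py
python3 -m pendant '[{"claw":1,"dx":0,"dy":0,"dz":0,"rx":0,"ry":0,"rz":0.03}]' >/dev/null; python3 r.py
```

```text
yaw -2.9 M [ 0.177 -0.329  0.167] F [1.7 1.1 5.9] j6 1.277 t 16.9
yaw -4.6 M [ 0.225 -0.247  0.208] F [0.7 1.1 5.9] j6 1.307 t 17.0
yaw -6.3 M [ 0.154 -0.22   0.151] F [1.3 1.  5.7] j6 1.337 t 17.1
```

```bash

python3 -m pendant '[{"claw":1,"dx":0,"dy":0,"dz":-0.04,"rx":0,"ry":0,"rz":0}]' >/dev/null; python3 r.py
python3 -m pendant '[{"claw":1,"dx":0,"dy":0,"dz":0,"rx":0,"ry":0,"rz":0}]' >/dev/null; python3 r.py
python3 - <<'E'
from h import *
im,c=grab('wrist','pics/w8.png')
cv2.imwrite('pics/w8c.png',cv2.resize(cv2.cvtColor(im[150:370,180:380],cv2.COLOR_RGB2BGR),(540,594),interpolation=cv2.INTER_CUBIC))
E
```

```text
yaw -6.4 M [ 0.013 -0.708  0.03 ] F [ 3.7 -0.5 -0.8] j6 1.337 t 17.2
yaw -6.4 M [-0.067 -0.62   0.043] F [ 3.8 -0.1  0.6] j6 1.337 t 17.3
```

View pics/w8c.png

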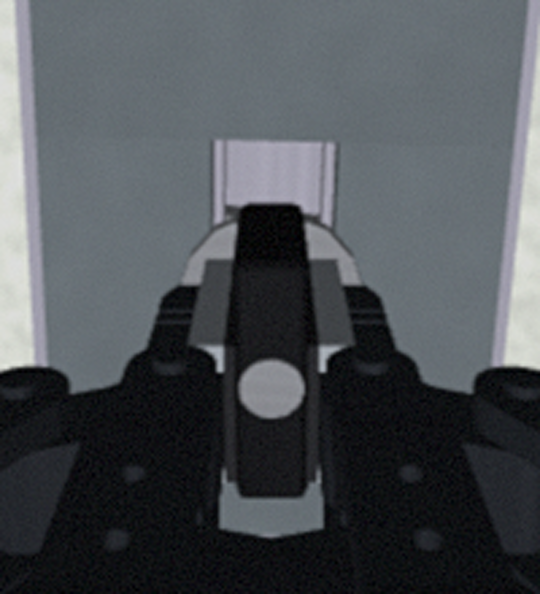

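The wing is still square in the pads, with no slip. The bolt's end now shows through the knob at (270,388), so the knob is running down the thread. The downward push is off, and I'll go on turning by feel.

```bash

python3 -m pendant '[{"claw":1,"dx":0,"dy":0,"dz":0,"rx":0,"ry":0,"rz":0.04}]' >/dev/null; python3 r.py
python3 -m pendant '[{"claw":1,"dx":0,"dy":0,"dz":0,"rx":0,"ry":0,"rz":0.04}]' >/dev/null; python3 r.py
python3 -m pendant '[{"claw":1,"dx":0,"dy":0,"dz":0,"rx":0,"ry":0,"rz":0.04}]' >/dev/null; python3 r.py
python3 -m pendant '[{"claw":1,"dx":0,"dy":0,"dz":0,"rx":0,"ry":0,"rz":0.04}]' >/dev/null; python3 r.py
```

```text
yaw -8.7 M [-0.103 -0.489  0.218] F [ 2.4 -1.   0.8] j6 1.378 t 17.45
yaw -11.1 M [-0.139 -0.456  0.123] F [ 1.7 -0.9  1.6] j6 1.419 t 17.55
yaw -13.4 M [-0.209 -0.47   0.085] F [ 3.6 -0.6  0.4] j6 1.459 t 17.65
yaw -15.7 M [-0.224 -0.354  0.115] F [ 1.6 -1.7  1.7] j6 1.499 t 17.75
```

```bash

python3 -m pendant '[{"claw":1,"dx":0,"dy":0,"dz":0,"rx":0,"ry":0,"rz":0.04}]' >/dev/null; python3 r.py
python3 -m pendant '[{"claw":1,"dx":0,"dy":0,"dz":0,"rx":0,"ry":0,"rz":0.04}]' >/dev/null; python3 r.py
python3 -m pendant '[{"claw":1,"dx":0,"dy":0,"dz":0,"rx":0,"ry":0,"rz":0.04}]' >/dev/null; python3 r.py
python3 -m pendant '[{"claw":1,"dx":0,"dy":0,"dz":0,"rx":0,"ry":0,"rz":0.04}]' >/dev/null; python3 r.py
```

```text
yaw -18.0 M [-0.242 -0.342  0.115] F [ 2.  -1.7  0.7] j6 1.54 t 17.85
yaw -20.3 M [-0.252 -0.299  0.12 ] F [ 1.8 -2.3  1.2] j6 1.58 t 17.95
yaw -22.6 M [-0.407 -0.255  0.107] F [ 1.2 -2.   2. ] j6 1.62 t 18.05
yaw -24.9 M [-0.349 -0.231  0.15 ] F [ 2.  -2.9  2.5] j6 1.659 t 18.15
```

```bash

python3 -m pendant '[{"claw":1,"dx":0,"dy":0,"dz":0,"rx":0,"ry":0,"rz":0.04}]' >/dev/null; python3 r.py
python3 -m pendant '[{"claw":1,"dx":0,"dy":0,"dz":0,"rx":0,"ry":0,"rz":0.04}]' >/dev/null; python3 r.py
python3 -m pendant '[{"claw":1,"dx":0,"dy":0,"dz":0,"rx":0,"ry":0,"rz":0.04}]' >/dev/null; python3 r.py
```

```text
yaw -27.1 M [-0.395 -0.209  0.098] F [ 1.1 -2.   1.5] j6 1.699 t 18.25
yaw -29.4 M [-0.396 -0.162  0.146] F [ 0.  -2.8  1.1] j6 1.74 t 18.35
yaw -31.7 M [-0.487 -0.123  0.133] F [ 0.8 -3.1  1. ] j6 1.779 t 18.45
```

```bash

python3 -m pendant '[{"claw":1,"dx":0,"dy":0,"dz":0,"rx":0,"ry":0,"rz":0.04}]' >/dev/null; python3 r.py
python3 -m pendant '[{"claw":1,"dx":0,"dy":0,"dz":0,"rx":0,"ry":0,"rz":0.04}]' >/dev/null; python3 r.py
python3 -m pendant '[{"claw":1,"dx":0,"dy":0,"dz":0,"rx":0,"ry":0,"rz":0.04}]' >/dev/null; python3 r.py
```

```text
yaw -34.0 M [-0.577 -0.172  0.091] F [ 0.5 -3.4  1.7] j6 1.82 t 18.55
yaw -36.3 M [-0.591 -0.045  0.16 ] F [ 0.8 -3.8  1.9] j6 1.859 t 18.65
yaw -38.6 M [-0.604 -0.098  0.176] F [-0.1 -4.3  1.7] j6 1.899 t 18.75
```

```bash

python3 -m pendant '[{"claw":1,"dx":0,"dy":0,"dz":0,"rx":0,"ry":0,"rz":0.04}]' >/dev/null; python3 r.py
python3 -m pendant '[{"claw":1,"dx":0,"dy":0,"dz":0,"rx":0,"ry":0,"rz":0.04}]' >/dev/null; python3 r.py
```

```text
yaw -40.9 M [-0.732 -0.063  0.184] F [-0.5 -3.8  0.8] j6 1.939 t 18.85
yaw -43.2 M [-0.778 -0.032  0.161] F [-0.5 -4.4  2.2] j6 1.979 t 18.95
```

```bash

python3 -m pendant '[{"claw":1,"dx":0,"dy":0,"dz":0,"rx":0,"ry":0,"rz":0.03}]' >/dev/null; python3 r.py
python3 -m pendant '[{"claw":1,"dx":0,"dy":0,"dz":0,"rx":0,"ry":0,"rz":0.03}]' >/dev/null; python3 r.py
```

```text
yaw -44.9 M [-0.757 -0.002  0.217] F [-0.6 -4.4  2.5] j6 2.009 t 19.05
yaw -46.6 M [-0.804  0.033  0.248] F [-0.3 -5.1  1.8] j6 2.039 t 19.15
```

```bash

python3 -m pendant '[{"claw":1,"dx":0,"dy":0,"dz":0,"rx":0,"ry":0,"rz":0.03}]' >/dev/null; python3 r.py
python3 -m pendant '[{"claw":1,"dx":0,"dy":0,"dz":0,"rx":0,"ry":0,"rz":0.03}]' >/dev/null; python3 r.py
```

```text
yaw -48.3 M [-0.798  0.057  0.193] F [-0.1 -4.9  1. ] j6 2.069 t 19.25
yaw -50.0 M [-0.844  0.056  0.226] F [-1.3 -5.4  1.3] j6 2.099 t 19.35
```

```bash

python3 -m pendant '[{"claw":1,"dx":0,"dy":0,"dz":0,"rx":0,"ry":0,"rz":0.03}]' 120 >/dev/null; python3 r.py
python3 -m pendant '[{"claw":1,"dx":0,"dy":0,"dz":0,"rx":0,"ry":0,"rz":0.03}]' >/dev/null; python3 r.py
```

```text
yaw -51.8 M [-0.886  0.199  0.241] F [-1.1 -5.7  2.6] j6 2.129 t 19.45
yaw -53.5 M [-0.938  0.203  0.27 ] F [-1.3 -5.6  2.7] j6 2.159 t 19.55
```

Torque is about 0.25 N m against a running level of about 0.115, which means roughly 14 N of clamping: snug. I'll let go and rise.

```bash

python3 -m pendant '[{"claw":-0.3,"dx":0,"dy":0,"dz":0,"rx":0,"ry":0,"rz":0},{"claw":-0.3,"dx":0,"dy":0,"dz":0,"rx":0,"ry":0,"rz":0},{"claw":-0.3,"dx":0,"dy":0,"dz":0,"rx":0,"ry":0,"rz":0},{"claw":-0.3,"dx":0,"dy":0,"dz":0,"rx":0,"ry":0,"rz":0},{"claw":-0.3,"dx":0,"dy":0,"dz":0,"rx":0,"ry":0,"rz":0}]'
python3 -m pendant '[{"claw":-0.3,"dx":0,"dy":0,"dz":-1,"rx":0,"ry":0,"rz":0},{"claw":-0.3,"dx":0,"dy":0,"dz":-2,"rx":0,"ry":0,"rz":0},{"claw":-0.3,"dx":0,"dy":0,"dz":-3,"rx":0,"ry":0,"rz":0},{"claw":-0.3,"dx":0,"dy":0,"dz":-2,"rx":0,"ry":0,"rz":0},{"claw":-0.3,"dx":0,"dy":0,"dz":0,"rx":0,"ry":0,"rz":0}]'
python3 r.py; python3 - <<'E'
from h import *
im,c=grab('wrist','pics/w9.png')
E
```

```text
time_s: 20.05
position: [0.5473, -0.1578, 0.08]
ee_rot: [-2.805, 1.414, 0.0]
ft_force: [0.3, -0.1, -0.1]
opening: 0.647
grasp_force: 0.0
time_s: 20.55
position: [0.5485, -0.1582, 0.1637]
ee_rot: [-2.805, 1.414, -0.008]
ft_force: [1.2, -0.7, -1.9]
opening: 0.648
grasp_force: 0.0
yaw -53.5 M [0.03  0.054 0.04 ] F [ 1.2 -0.7 -1.9] j6 2.16 t 20.55
```

View pics/w9.png

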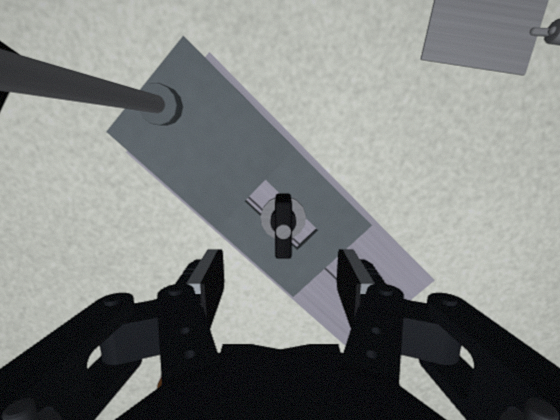

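The wing knob stands upright in the window, parallel to the jaws, at (283,225), and nothing else is disturbed. To be sure the clamping is real, I'll regrip with the side load relieved and feel the torque once more.

```bash

python3 -m pendant '[{"claw":-0.3,"dx":0,"dy":0.06,"dz":3,"rx":0,"ry":0,"rz":0},{"claw":-0.3,"dx":0,"dy":0,"dz":3,"rx":0,"ry":0,"rz":0},{"claw":-0.3,"dx":0,"dy":0,"dz":1.5,"rx":0,"ry":0,"rz":0},{"claw":-0.3,"dx":0,"dy":0,"dz":0.45,"rx":0,"ry":0,"rz":0},{"claw":-0.3,"dx":0,"dy":0,"dz":0,"rx":0,"ry":0,"rz":0}]'
python3 -m pendant '[{"claw":1,"dx":0,"dy":0,"dz":0,"rx":0,"ry":0,"rz":0},{"claw":1,"dx":0,"dy":0,"dz":0,"rx":0,"ry":0,"rz":0},{"claw":1,"dx":0,"dy":0,"dz":0,"rx":0,"ry":0,"rz":0},{"claw":1,"dx":0,"dy":0,"dz":0,"rx":0,"ry":0,"rz":0},{"claw":1,"dx":0,"dy":0,"dz":0,"rx":0,"ry":0,"rz":0}]' 120
python3 t.py 5
```

```text
time_s: 21.1
position: [0.5469, -0.1582, 0.0804]
ee_rot: [2.805, -1.415, -0.001]
ft_force: [-0.2, -0.0, 0.8]
opening: 0.653
grasp_force: 0.0
time_s: 21.6
position: [0.5471, -0.1586, 0.0817]
ee_rot: [2.805, -1.414, 0.002]
ft_force: [-3.5, -1.7, 8.1]
opening: 0.115
grasp_force: 117.4
Mz series [0.165, 0.082, 0.067, 0.096, 0.056]
t 21.8 yaw -53.5 F [-3.4 -1.4  8.5] Mz,tau6,Fz [0.093  0.086  8.1518] +- [0.0385 0.     0.4676] z 0.0817 j6 2.159
```

```bash

python3 -m pendant '[{"claw":1,"dx":0,"dy":0,"dz":-0.06,"rx":0,"ry":0,"rz":0},{"claw":1,"dx":0,"dy":0,"dz":0,"rx":0,"ry":0,"rz":0}]' >/dev/null; python3 r.py
python3 -m pendant '[{"claw":1,"dx":0,"dy":0,"dz":0,"rx":0,"ry":0,"rz":0.02}]' >/dev/null; python3 r.py
python3 -m pendant '[{"claw":1,"dx":0,"dy":0,"dz":0,"rx":0,"ry":0,"rz":0.02}]' >/dev/null; python3 r.py
python3 -m pendant '[{"claw":1,"dx":0,"dy":0,"dz":0,"rx":0,"ry":0,"rz":0.02}]' >/dev/null; python3 r.py
```

```text
yaw -53.5 M [-0.534  0.275  0.073] F [-2.  -3.3  3.2] j6 2.159 t 22.0
yaw -54.7 M [-0.707  0.617  0.316] F [-3.7 -4.8  7.4] j6 2.179 t 22.1
yaw -55.9 M [-0.787  0.69   0.232] F [-3.7 -4.5  5.8] j6 2.2 t 22.2
yaw -57.0 M [-0.767  0.655  0.332] F [-4.1 -4.6  5.2] j6 2.22 t 22.3
```

About 0.29 N m is felt, roughly 0.05 of it from the slight push, so it is definitely clamped. I'll release, rise and hand in.

```bash

python3 -m pendant '[{"claw":-0.3,"dx":0,"dy":0,"dz":0,"rx":0,"ry":0,"rz":0},{"claw":-0.3,"dx":0,"dy":0,"dz":0,"rx":0,"ry":0,"rz":0},{"claw":-0.3,"dx":0,"dy":0,"dz":0,"rx":0,"ry":0,"rz":0},{"claw":-0.3,"dx":0,"dy":0,"dz":0,"rx":0,"ry":0,"rz":0},{"claw":-0.3,"dx":0,"dy":0,"dz":0,"rx":0,"ry":0,"rz":0}]'
python3 -m pendant '[{"claw":-0.3,"dx":0,"dy":0,"dz":-1,"rx":0,"ry":0,"rz":0},{"claw":-0.3,"dx":0,"dy":0,"dz":-2,"rx":0,"ry":0,"rz":0},{"claw":-0.3,"dx":0,"dy":0,"dz":-3,"rx":0,"ry":0,"rz":0},{"claw":-0.3,"dx":0,"dy":0,"dz":-2,"rx":0,"ry":0,"rz":0},{"claw":-0.3,"dx":0,"dy":0,"dz":0,"rx":0,"ry":0,"rz":0}]'
python3 - <<'E'
from bolt import *
grab('wrist','pics/w10.png'); wing('pics/w10.png',283,225,r=50,z=.082)
print(robot.finish_job())
E
```

```text
time_s: 22.8
position: [0.5469, -0.1582, 0.0811]
ee_rot: [-2.761, 1.498, 0.0]
ft_force: [0.2, -0.6, 0.1]
opening: 0.646
grasp_force: 0.0
time_s: 23.3
position: [0.548, -0.1586, 0.1648]
ee_rot: [-2.761, 1.498, -0.008]
ft_force: [0.1, -0.2, -0.6]
opening: 0.65
grasp_force: 0.0
wing z 0.082 [ 0.5524 -0.1694] [0.016, 0.0259] 123.7 [37, 18, 25, 38, 643]
wing z 0.066 [ 0.55   -0.1659] [0.0172, 0.0279] 123.7 [37, 18, 25, 38, 643]
the job is handed in; nothing more can be done
None
```

I put the T-bolt through the window, turned it square under the slot's lips, tightened it and let go, then handed the job in at about 23 s. The last torque felt was about 0.24–0.29 N m, a little over the 0.2 asked, and I estimate the clamping at 15–30 N; no verdict came back, and no bystander looked disturbed.

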